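Lock the stubby mallet into the keyed bearing-ring holder

TASK

The saw's vibration shakes the stubby mallet off its open wooden rack: lift it out and lower it handle-first down through the slotted bearing ring on the grey stand. Bearing down only lightly, turn it until the cross pin under its head drops into the ring's slots and the head sits fully home, flush on the ring and upright, then let go of it. Do not drop it or force it, and leave the other things on the counter where they are.

Things in the scene. Friction and masses are not known exactly. Their poses are not given: they have to be found in the camera images.
- mallet: Stubby grey rubber mallet, about 0.42 kg, handle down in the rack. Origin: on the handle's axis at the head's flat underside; z up along the handle, x along the cross pin, y along the head's length. Head: middle block 50 (x) x 50 (y) x 48 high, flat sides, to grip across x, from above, 26 above the origin; 88 long in y with its round faces. A half turn about z looks and works the same.
- handle_tip (a point): Lower end of the handle, 120 below the mallet's origin on its axis. The handle is round, 24 in diameter, its last 10 tapered to 12.
- cross_pin (a point): Middle of the mallet's steel cross pin, 5 below the mallet's origin. The pin is 8 in diameter and 56 long along the mallet's x (its underside 9 below the head's).
- rack: Slotted wooden rack, fixed, 190 (x) x 120 (y) x 150 high: two level bars along x, tops at 150, with a 36 wide gap between them. The mallet's head rests on both bars, handle and cross pin down in the gap. Nothing stands above the bars. Origin: on the counter under the middle of the gap.
- stand: Grey steel stand, fixed, with a clamping plate and brass knob on its -x end (52 high). A column on its +x side (72 to 108 from the ring's axis, 136 high) carries a housing, 86 across, top 136 high, that holds a steel bearing ring whose top is 150 high; all else is lower. Under the ring the way is free down to the base plate's top, 12 high. Origin: on the counter, on the ring's axis.
- ring_top (a point): Centre of the ring's top face; axes as the stand. Ring: 62 outside, 30 bore, held too tight to turn. Two facing slots, 14 wide, 12 deep, cut across its top take the pin; then the head lies on the face (mallet origin here). Pin on the face: mallet 9 too high. The slots' line is NOT in this pose: within 0.6 rad either way of the x axis; look, or feel by turning under light load.
- rule: Chrome steel rule, 260 x 20 x 4, lying on the counter. Bystander. Origin: centre of its underside.
- ratchet: Black steel ratchet wrench, about 175 long, 30 high, lying down. Bystander. Origin: at its underside, near the middle of its length.
- oiler: Dull brass oiler cup with spout, 52 diameter, 85 high, standing. Bystander. Origin: centre of its underside.
- spare_ring: Loose steel ring, 56 outside, 20 high, lying flat; not slotted, not the holder. Bystander. Origin: centre of its underside.
- grease_tin: Grey tin, 72 diameter, 75 high, standing. Bystander. Origin: centre of its underside.
- roller: Steel bearing roller, 28 diameter, 40 high, standing on end. Bystander. Origin: centre of its underside.
Things that resemble listed ones, but are neither listed nor needed, are in the scene too. There is more than one size of the mallet; the job needs the largest.

How it is judged:
By the outcome, as a careful person would: the job done as asked, in the order asked, and still so for the second after the job is handed in, with the robot touching nothing.
It also fails if it takes over 72 s, if anything falls off the work surface, if the arm or the gripper's body presses on something with over 40 N, if the wrist force passes 120 N, or if a joint passes its speed limit or range.

ROBOT

A 6-joint arm with a two-finger parallel gripper is mounted at the origin on the work surface. World frame = base frame: x ahead of the robot, y to its left, z up, the work surface at z = 0. Lengths are in mm, angles in degrees, forces in N, time in s.
With the tool pointing down it reaches from about 300 to 850 mm from the base axis. Payload 4.2 kg.
Tool frame: the origin (TCP) lies midway between the tips of the shut fingers; the grasp point (between the pads) lies 19 mm behind it; z points along the fingers, y is the line along which they close (so a half turn about z gives the same grasp; the last joint's range is limited). The gripper opens to 91 mm and grips with 3 to 60 N. Pads are 32 mm wide; open, the fingers measure 118 mm over their backs; the gripper's body (76 mm by 178 mm) begins 60 mm behind the grasp point.
Start: joints at [-75.287, 18.312, 89.639, -0, 72.044, -1.146], TCP at [157.138, -553.128, 213.976] pointing down, gripper open.
Joint ranges: [-177.97, 177.97], [-48.28, 115.42], [12.27, 149.76], [-77.06, 257.06], [2.81, 150.46], [-146.56, 146.56]. Speed limits (degrees/s): [147.25, 147.25, 180, 180, 180, 180].

INTERFACE

Orientations are given as [roll, pitch, yaw] about the fixed x, y, z axes, in that order (R = Rz(yaw) Ry(pitch) Rx(roll)).
In Python, from workcell import env gives the robot as it stands.
- The arm moves only by the shell command python3 -m jog 'ROWS' [FORCE]. ROWS is a JSON object of lists of equal length, an entry for each row: "jaw": the finger opening in mm, from 0 to 91.2; "slide": the shift along the tool's x, y, z in units of 30 mm (1.0 is 30 mm), a list of three; "spin": the turn about the tool's z in units of 8 degrees (1.0 is 8 degrees). In form: {"jaw": [jaw, ...], "slide": [[dx, dy, dz], ...], "spin": [spin, ...]}. A call has 1 to 10 rows; each row shifts and turns the commanded pose from where the row before left it, along the tool's axes as they then stand; what a row does not reach is not made up. A row lasts 1/10 s, in which the tool goes at most 50 mm and 8.59 degrees, less where a joint would pass 70% of its speed; a pose out of reach is approached as far as the arm can. A call is refused whole if a number of a shift passes 1 or a number of a turn 1, either way. A call with a gripper value outside its range is refused whole. The fingers move at their own pace and stop on an object; FORCE is the grip in N (left out, the last holds). Time passes only in rows, so rows that do not move let the fingers close. It gives the time, the measured TCP pose, the force, the opening and the grip force at its end, in the units of the state.
- env.state(): the state, without advancing time (a new reading comes with each control period).
- env.grab_frame(name): name is "scene" or "top" or "wrist"; returns the picture (400x640x3 uint8, red, green, blue); there is no depth.
- env.camera_model(name): a dict with "fx", "fy", "cx", "cy" (pixels), "camera_from_world" (4x4, takes a point from world to camera coordinates). Camera axes: x right, y up, looking along -z (the intrinsics and any distortion apply to the point x, -y, -z); pixel columns grow to the right and rows downward; lengths in mm; the calibration is good to about 2 mm. A picture is of the moment at which its call begins: read the wrist's pose just before it. camera_model takes no time and is no camera call; for the wrist camera it gives the pose at the moment of the call.
- env.job_done(): hands the job in; it is judged then, once.
The state is a dict: "time_s": time; "qpos": joint angles; "qvel": joint speeds; "effort": joint torques, N m; "ee_pos": TCP position; "ee_rot": TCP orientation; "force": force on the tool from outside, world axes, zero at the start; "torque": the same for the moment, N m; "gripper_width": finger opening in mm; "gripper_force": force on a finger pad.
Only numpy, scipy, OpenCV 4.12 (cv2) and the standard library are available. Lean on these libraries where they do the work, as an engineer would, in place of code of your own. Each camera call takes 0.05 s, during which the arm holds its last target. There are 200 camera calls.

## Working session

There is one attempt and no reset: what is moved stays moved. The work goes in short steps, Python scripts to look and compute and a shell command to move; the robot and the scene stay as the last step left them, time stands still between calls to the robot, and variables do not carry over. Pictures are saved under pics/ and viewed, at most 10 in all, crops included, and the job is handed in when it is done.

```bash
mkdir -p pics; ls; python3 - <<'E'
from workcell import env
import cv2,json
for n in ["scene","top"]:
    im=env.grab_frame(n); cv2.imwrite(f"pics/{n}0.png",im[:,:,::-1])
    m=env.camera_model(n); print(n,{k:(v if not hasattr(v,'tolist') else v.tolist()) for k,v in m.items()})
s=env.state();print(s)
E
```

```text
pics
scene {'fx': 463.9268792012391, 'fy': 463.9268792012391, 'cx': 322.33222602851663, 'cy': 196.50930621605664, 'camera_from_world': [[-0.0622851347985564, 0.9979992380005805, 0.010866597139228818, 48.26107874629283], [-0.6769775007173313, -0.05024536098006021, 0.7342866383249115, 270.29012236112396], [0.733363501618155, 0.038378700476228746, 0.6787525689410792, -1592.329382502996], [0.0, 0.0, 0.0, 1.0]]}
top {'fx': 436.5741653974785, 'fy': 436.5741653974785, 'cx': 329.95113652384583, 'cy': 199.6425734855222, 'camera_from_world': [[-0.008405744875478635, -0.9999002635358704, -0.011349292223983377, -0.3563837289068917], [0.998901879130072, -0.008919407237476777, 0.04599434796736437, -528.1291777699636], [-0.04609098961293102, -0.010950212574605616, 0.9988772264503136, -1154.6182305398274], [0.0, 0.0, 0.0, 1.0]]}
{'time_s': 0.1, 'qpos': array([-7.52855115e+01,  1.83492741e+01,  8.96974740e+01,  4.73479240e-04,
        7.20435661e+01, -1.14713524e+00]), 'qvel': array([-0.17672926,  0.06944283, -0.17336056,  0.04566091,  0.07200796,
        0.00883736]), 'effort': array([-3.74493120e-04, -4.13332593e+01, -2.32509434e+01,  7.28611811e-02,
        4.22516721e-02, -6.02580599e-05]), 'ee_pos': array([ 157.03798346, -552.69156599,  213.2045137 ]), 'ee_rot': array([-1.79909713e+02, -2.25818119e-03,  1.58614756e+01]), 'force': array([ 0.64160083, -0.19175699,  1.09750781]), 'torque': array([ 0.00997026,  0.02219181, -0.01429844]), 'gripper_force': 0.0, 'gripper_width': 91.05548971428688}
```

View pics/scene0.png

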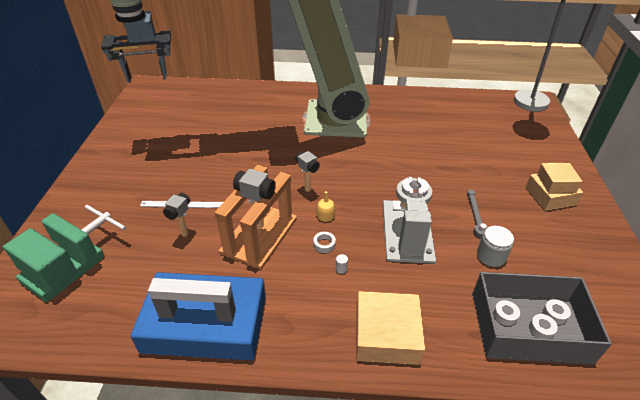

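View pics/top0.png

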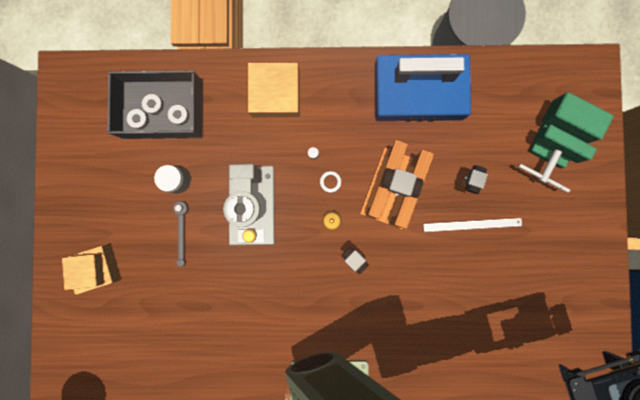

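The frames show three mallets: in the rack (top 403,183; scene 254,184), and two smaller ones at top (476,179) and (355,258). The rack mallet has the largest head and is the only one in the wooden rack, so it fits. The stand is at top (241,209), with its knob towards -x. I'll confirm with enlarged crops.

```bash
python3 - <<'E'
import cv2,numpy as np
t=cv2.imread("pics/top0.png");s=cv2.imread("pics/scene0.png")
r=lambda a,w,h:cv2.resize(a,(w,h),interpolation=cv2.INTER_CUBIC)
A=r(t[135:235,350:450],400,400);B=r(t[160:250,215:285],400,514)[:400]
B=r(t[180:240,210:270],400,400)
cv2.imwrite("pics/c1.png",np.hstack([A,B]))
E
```

```text
(no output)
```

View pics/c1.png

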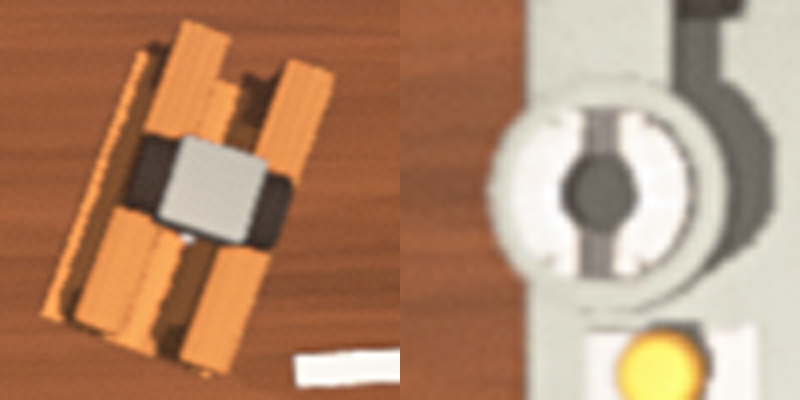

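The left crop confirms the largest mallet lying across both bars, with its light block centred at about (213,190) in the crop and the pin tip at (188,238). The right crop shows the ring with its bore at (598,193) and the slots running nearly vertical in the image, so roughly along world x. Next I'll measure both.

```bash
cat > h.py <<'E'
import cv2,numpy as np
from workcell import env
def ray(n,uv,z,m=None):
    m=m or env.camera_model(n);M=np.array(m["camera_from_world"]);R,t=M[:3,:3],M[:3,3]
    uv=np.atleast_2d(uv).astype(float)
    d=np.c_[(uv[:,0]-m["cx"])/m["fx"],-(uv[:,1]-m["cy"])/m["fy"],-np.ones(len(uv))]@R
    c=-R.T@t
    return c+d*((z-c[2])/d[:,2])[:,None]
def blob(mask,near):
    cs,_=cv2.findContours(mask.astype(np.uint8),cv2.RETR_EXTERNAL,cv2.CHAIN_APPROX_NONE)
    cs=[c for c in cs if cv2.contourArea(c)>8]
    return min(cs,key=lambda c:np.hypot(*(c.reshape(-1,2).mean(0)-near)))
E
python3 - <<'E'
from h import *
im=cv2.imread("pics/top0.png");K=6
def up(x0,y0,w):
    return cv2.resize(im[y0:y0+w,x0:x0+w],None,fx=K,fy=K,interpolation=cv2.INTER_CUBIC)
def back(p,x0,y0): return (np.asarray(p,float)+.5)/K-.5+[x0,y0]
# head top
a=up(378,160,50);h=cv2.cvtColor(a,cv2.COLOR_BGR2HSV)
m=(h[...,1]<60)&(h[...,2]>110)
c=blob(m,(150,135));r=cv2.minAreaRect(c);P=ray("top",back(cv2.boxPoints(r),378,160),198)
print("head",r,P.mean(0).round(1),[np.linalg.norm(P[i]-P[i-1]).round(1) for i in range(4)],[np.degrees(np.arctan2(*(P[i]-P[i-1])[1::-1])).round(1) for i in range(4)])
# ring
a=up(216,182,50);h=cv2.cvtColor(a,cv2.COLOR_BGR2GRAY)
b=blob(h>225,(150,150));
w=h>215
cs=[c for c in cv2.findContours(w.astype(np.uint8),0,1)[0] if cv2.contourArea(c)>1000]
print([ (cv2.contourArea(c),cv2.boundingRect(c)) for c in cs])
allp=np.vstack(cs);(cc,rr)=cv2.minEnclosingCircle(allp)
q=ray("top",back([cc,(cc[0]+rr,cc[1])],216,182),150);print("ring",q[0],np.linalg.norm(q[1]-q[0]))
d=blob(h<140,(148,135)) ;(dc,dr)=cv2.minEnclosingCircle(d);print(dc,dr,cv2.boundingRect(d))
# slots: dark columns above & below bore
for y in list(range(int(cc[1]-rr*.9),int(cc[1]-rr*.55),4))+list(range(int(cc[1]+rr*.6),int(cc[1]+rr*.95),4)):
    row=255-h[y].astype(float);x=np.arange(len(row));s=(abs(x-cc[0])<30)
    ww=np.clip(row-60,0,None)*s;print(y,round((ww*x).sum()/ww.sum(),1),end='; ')
E
```

```text
head ((152.5, 134.0), (140.08889770507812, 136.29415893554688), 18.434947967529297) [ 558.  -171.4  198. ] [np.float64(52.2), np.float64(51.3), np.float64(52.3), np.float64(51.2)] [np.float64(70.9), np.float64(-19.2), np.float64(-109.1), np.float64(160.7)]
[(1667.0, (87, 259, 83, 41)), (5199.5, (195, 195, 105, 105)), (5456.0, (158, 89, 63, 147)), (11418.0, (56, 66, 195, 199)), (3421.0, (108, 0, 93, 58))]
ring [501.23691165 187.67152934 150.        ] 67.32073653263932
(150.5, 102.4473648071289) 9.565804481506348 (147, 93, 6, 20)
10 215.2; 14 215.2; 18 215.2; 22 215.2; 26 215.2; 30 215.1; 34 215.1; 38 215.1; 42 215.1; 46 215.1; 50 215.1; 54 215.1; 58 214.9; 62 214.7; 66 214.4; 267 180.3; 271 nan; 275 206.7; 279 206.3; 283 204.8; 287 203.8; 291 205.5; 295 214.3; 299 216.6; <stdin>:23: RuntimeWarning: invalid value encountered in scalar divide
Traceback (most recent call last):
IndexError: index 303 is out of bounds for axis 0 with size 300
```

```bash
python3 -m jog '{"jaw":[91,91,91,91,91,91,91],"slide":[[0,0,-0.7],[0,0,-0.7],[0,0,-0.7],[0,0,-0.7],[0,0,-0.7],[0,0,-0.7],[0,0,-0.7]],"spin":[-1,-1,-1,-1,-1,-1,-1]}' 30
python3 -m jog '{"jaw":[91,91,91,91,91,91,91,91,91,91],"slide":[[0.95,0.51,0],[0.95,0.51,0],[0.95,0.51,0],[0.95,0.51,0],[0.95,0.51,0],[0.95,0.51,0],[0.95,0.51,0],[0.95,0.51,0],[0.95,0.51,0],[0.95,0.51,0]],"spin":[0,0,0,0,0,0,0,0,0,0]}'
python3 - <<'E'
from h import *
m=env.camera_model("wrist");M=np.array(m["camera_from_world"]);print(-M[:3,:3].T@M[:3,3],M[:3,:3],m["fx"],env.state()["ee_pos"])
E
```

```text
time_s: 0.8
ee_pos: [157.1, -552.9, 361.3]
ee_rot: [-180.0, -0.0, 72.2]
force: [0.1, -0.2, 1.0]
gripper_width: 91.0
gripper_force: 0.0
time_s: 1.8
ee_pos: [391.9, -328.8, 360.5]
ee_rot: [-180.0, -0.0, 71.9]
force: [0.6, -0.1, -0.4]
gripper_width: 91.2
gripper_force: 0.0
[ 418.20402249 -249.73892458  530.61034253] [[ 9.50025711e-01 -3.12171666e-01  1.10688355e-05]
 [ 2.98455896e-01  9.08274389e-01 -2.93192279e-01]
 [ 9.15162685e-02  2.78543506e-01  9.56053496e-01]] 357.30203922244704 [ 391.93117878 -328.75885834  360.5448569 ]
```

```bash
python3 -m jog '{"jaw":[91,91,91,91,91,91,91,91,91,91],"slide":[[0.96,-0.13,0],[0.96,-0.13,0],[0.96,-0.13,0],[0.96,-0.13,0],[0.96,-0.13,0],[0.96,-0.13,0],[0.96,-0.13,0],[0.96,-0.13,0],[0.96,-0.13,0],[0.96,-0.13,0]],"spin":[0,0,0,0,0,0,0,0,0,0]}' >/dev/null
python3 -m jog '{"jaw":[91,91,91,91,91,91],"slide":[[0.96,-0.13,0],[0.96,-0.13,0],[0.96,-0.13,0],[0.96,-0.13,0],[0.96,-0.13,0],[0,0,0]],"spin":[0,0,0,0,0,0]}'
python3 - <<'E'
from h import *
m=env.camera_model("wrist");im=env.grab_frame("wrist")[:,:,::-1].copy();cv2.imwrite("pics/w1.png",im)
np.save("w1.npy",m,allow_pickle=True)
M=np.array(m["camera_from_world"]);p=M[:3,:3]@[501,188,150]+M[:3,3];print(m["cx"]-m["fx"]*p[0]/p[2],m["cy"]+m["fy"]*p[1]/p[2])
E
```

```text
time_s: 3.4
ee_pos: [470.3, 101.4, 360.1]
ee_rot: [-179.9, -0.0, 72.1]
force: [0.0, 0.2, -0.1]
gripper_width: 91.0
gripper_force: 0.0
327.2930089502406 79.24912268765755
```

View pics/w1.png

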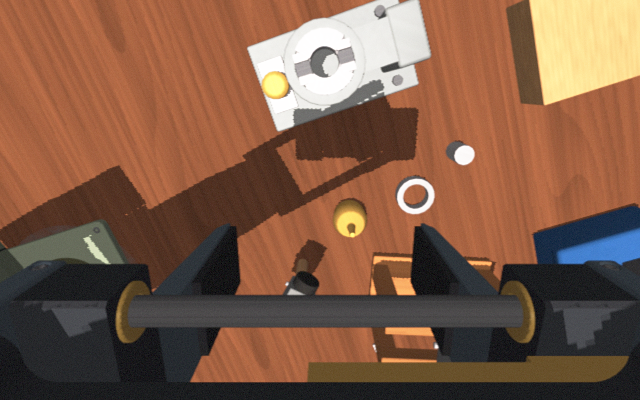

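The wrist view shows the ring at about (324,61), with its slots at (292,69) and (352,53).

```bash
python3 - <<'E'
from h import *
m=np.load("w1.npy",allow_pickle=True).item()
im=cv2.imread("pics/w1.png");K=6;x0,y0=270,10
# rectify the ring top plane: pixel = 0.2 mm, centred (501,188)
M=np.array(m["camera_from_world"])
def proj(P):
    p=P@M[:3,:3].T+M[:3,3];return np.c_[m["cx"]-m["fx"]*p[:,0]/p[:,2],m["cy"]+m["fy"]*p[:,1]/p[:,2]]
W=np.array([[-50,50],[50,50],[50,-50],[-50,-50]],float);P=np.c_[W+[501,188],np.full(4,150.)]
px=np.array([[0,0],[500,0],[500,500],[0,500]],np.float32) # col=x+50, row=50-y (5px/mm)
H=cv2.getPerspectiveTransform(proj(P).astype(np.float32),px)
r=cv2.warpPerspective(im,H,(500,500),flags=cv2.INTER_CUBIC);g=cv2.cvtColor(r,cv2.COLOR_BGR2GRAY)
cv2.imwrite("pics/ring.png",r)
E
```

```text
(no output)
```

View pics/ring.png

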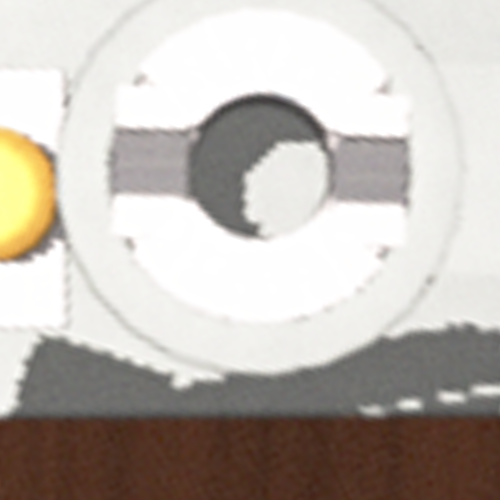

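```bash
python3 - <<'E'
from h import *
print(ray("top",[[239.5,208.7],[239.5,196.2],[239.5,221.3]],150))
print(env.state()["ee_pos"])
E
```

```text
[[502.25626327 207.18189653 150.        ]
 [531.79658788 207.21575804 150.        ]
 [472.55845017 207.14785449 150.        ]]
[470.07172536  99.8751719  360.22570464]
```

```bash
python3 -m jog '{"jaw":[91,91,91,91,91,91,91,91,91,91],"slide":[[-0.94,0.51,0],[-0.94,0.51,0],[-0.94,0.51,0],[-0.94,0.51,0],[-0.94,0.51,0],[-0.94,0.51,0],[-0.94,0.51,0],[-0.94,0.51,0],[-0.94,0.51,0],[-0.94,0.51,0]],"spin":[0,0,0,0,0,0,0,0,0,0]}' >/dev/null
python3 -m jog '{"jaw":[91,91,91],"slide":[[-0.94,0.51,0],[0,0,0],[0,0,0]],"spin":[0,0,0]}'
python3 - <<'E'
from h import *
m=env.camera_model("wrist");im=env.grab_frame("wrist")[:,:,::-1].copy()
M=np.array(m["camera_from_world"])
def proj(P):
    p=P@M[:3,:3].T+M[:3,3];return np.c_[m["cx"]-m["fx"]*p[:,0]/p[:,2],m["cy"]+m["fy"]*p[:,1]/p[:,2]]
W=np.array([[-60,60],[60,60],[60,-60],[-60,-60]],float);P=np.c_[W+[558,-171],np.full(4,198.)]
px=np.array([[0,0],[480,0],[480,480],[0,480]],np.float32)
r=cv2.warpPerspective(im,cv2.getPerspectiveTransform(proj(P).astype(np.float32),px),(480,480),flags=cv2.INTER_CUBIC)
h=cv2.cvtColor(r,cv2.COLOR_BGR2HSV);mk=(h[...,1]<60)&(h[...,2]>110)
c=blob(cv2.morphologyEx(mk.astype(np.uint8),cv2.MORPH_OPEN,np.ones((9,9))),(240,240));q=cv2.minAreaRect(c);print(q,558-60+q[0][0]/4,-171+60-q[0][1]/4)
cv2.drawContours(r,[cv2.boxPoints(q).astype(int)],0,(0,255,0),1)
cv2.imwrite("pics/rk.png",r)
E
```

```text
time_s: 4.75
ee_pos: [532.7, -249.3, 360.4]
ee_rot: [-179.9, -0.0, 71.7]
force: [0.4, -0.0, 0.5]
gripper_width: 90.7
gripper_force: 0.0
((242.62432861328125, 246.86981201171875), (198.84466552734375, 199.9579315185547), 19.112974166870117) 558.6560821533203 -172.7174530029297
```

View pics/rk.png

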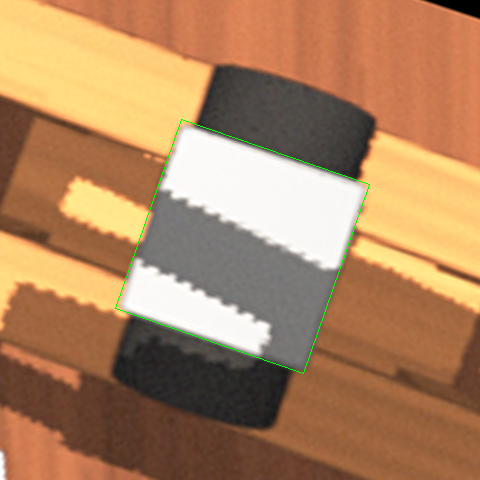

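The head is centred in the rectified crop at (243,247), measuring 50 × 50 mm as specified. That puts the mallet at (558.7, -172.6) with yaw -19.1.

```bash
python3 -m jog '{"jaw":[91,91,91,91,91,91,91,91],"slide":[[0,0,0],[0.9,0,0],[0.9,0,0],[0.89,0,0],[0,0,0.95],[0,0,0.95],[0,0,0.95],[0,0,0.95]],"spin":[0.12,0,0,0,0,0,0,0]}'
python3 -m jog '{"jaw":[91,91,91],"slide":[[0,0,0],[0,0,0],[0,0,0]],"spin":[0,0,0]}'
python3 -c "
from h import *
env.grab_frame('wrist');print(env.state()['ee_pos'],env.state()['ee_rot']);env.grab_frame('wrist');print(env.state()['ee_pos'],env.state()['ee_rot'],env.state()['force'])"
```

```text
time_s: 5.6
ee_pos: [559.6, -170.8, 246.5]
ee_rot: [179.9, 0.0, 71.0]
force: [0.6, 0.1, -0.0]
gripper_width: 91.1
gripper_force: 0.0
time_s: 5.9
ee_pos: [560.9, -172.1, 249.2]
ee_rot: [179.8, 0.0, 70.9]
force: [-0.0, 0.0, -0.1]
gripper_width: 91.2
gripper_force: 0.0
[ 560.91510329 -172.15946363  249.15697411] [1.79770718e+02 8.49328856e-04 7.09160127e+01]
[ 560.78251212 -172.2350338   248.91874394] [ 1.79793131e+02 -8.90853026e-04  7.09042873e+01] [-0.36262294  0.83435874  0.62128028]
```

```bash
python3 -m jog '{"jaw":[91,91,91,91,91,91,91,91],"slide":[[0,-0.06,0.6],[0,0,0.6],[0,0,0.6],[0,0,0.5],[0,0,0.4],[0,0,0.3],[0,0,0],[0,0,0]],"spin":[0,0,0,0,0,0,0,0]}'
python3 -m jog '{"jaw":[70,60,50,45,45,45,45,45],"slide":[[0,0,0],[0,0,0],[0,0,0],[0,0,0],[0,0,0],[0,0,0],[0,0,0],[0,0,0]],"spin":[0,0,0,0,0,0,0,0]}' 40
```

```text
time_s: 6.8
ee_pos: [558.7, -171.7, 157.5]
ee_rot: [179.9, 0.0, 70.9]
force: [-0.9, -0.4, 0.3]
gripper_width: 91.3
gripper_force: 0.0
time_s: 7.6
ee_pos: [558.4, -171.6, 157.1]
ee_rot: [180.0, 0.0, 70.9]
force: [0.5, -0.3, 0.2]
gripper_width: 49.9
gripper_force: 40.0
```

```bash
python3 -m jog '{"jaw":[45,45,45,45,45,45,45,45,45,45],"slide":[[0,0,-0.2],[0,0,-0.4],[0,0,-0.7],[0,0,-0.8],[0,0,-0.8],[0,0,-0.8],[0,0,-0.8],[0,0,-0.8],[0,0,-0.5],[0,0,-0.3]],"spin":[0,0,0,0,0,0,0,0,0,0]}'
python3 -c "
from h import *
cv2.imwrite('pics/lift.png',cv2.resize(env.grab_frame('scene')[60:260,180:460,::-1],None,fx=2.5,fy=2.5));print(env.state()['force'],env.state()['torque'])"
```

```text
time_s: 8.6
ee_pos: [558.4, -171.5, 342.1]
ee_rot: [179.9, -0.0, 70.9]
force: [-0.2, -0.1, -3.7]
gripper_width: 49.8
gripper_force: 40.0
[-0.24241259 -0.30737611 -2.54701637] [-0.00422276 -0.07771838  0.0256106 ]
```

View pics/lift.png

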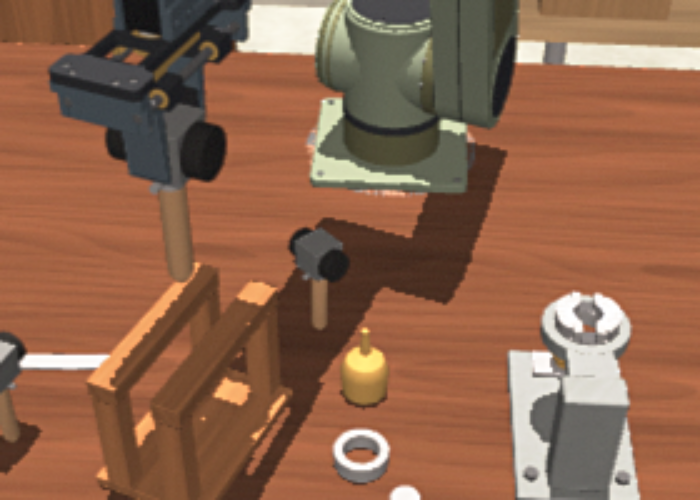

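The mallet is held upright and clear of the rack. Moving to the ring with the pin still about 17° off the slots.

```bash
python3 -m jog '{"jaw":[45,45,45,45,45,45,45,45,45,45],"slide":[[0.4,-0.2,0],[0.8,-0.42,0],[0.94,-0.49,0],[0.94,-0.49,0],[0.94,-0.49,0],[0.94,-0.49,0],[0.94,-0.49,0],[0.94,-0.49,0],[0.94,-0.49,0],[0.94,-0.49,0]],"spin":[0,0,0,0,0,0,0,0,0,0]}'
python3 -m jog '{"jaw":[45,45,45,45,45,45,45],"slide":[[0.94,-0.49,0],[0.8,-0.42,0],[0.5,-0.26,0],[0.15,-0.08,0],[0,0,0],[0,0,0],[0,0,0]],"spin":[0,0,0,0,0,0,0]}'
python3 - <<'E'
from h import *
im=env.grab_frame("scene")[:,:,::-1];P=[];F=[]
for i in range(6):
    env.grab_frame("wrist");s=env.state();P.append(s["ee_pos"]);F.append(s["force"])
p=np.mean(P,0);print(p,np.std(P,0),s["ee_rot"],np.mean(F,0))
y=np.radians(s["ee_rot"][2]);d=np.array([502.9,206.2])-p[:2];print("tool units",[(d@[np.cos(y),np.sin(y)])/30,(d@[np.sin(y),-np.cos(y)])/30])
m=env.camera_model("scene");M=np.array(m["camera_from_world"])
def proj(P):
    q=np.array(P,float)@M[:3,:3].T+M[:3,3];return np.c_[m["cx"]-m["fx"]*q[:,0]/q[:,2],m["cy"]+m["fy"]*q[:,1]/q[:,2]]
print(proj([[502.9,206.2,150],[*p[:2],p[2]-7],[*p[:2],p[2]-127]]))
cv2.imwrite("pics/over.png",cv2.resize(im[80:230,340:500],None,fx=4,fy=4,interpolation=cv2.INTER_CUBIC))
E
```

```text
time_s: 9.65
ee_pos: [513.5, 122.2, 338.6]
ee_rot: [-179.8, 0.1, 70.9]
force: [0.3, -0.2, -3.2]
gripper_width: 50.0
gripper_force: 40.0
time_s: 10.35
ee_pos: [503.2, 199.4, 339.8]
ee_rot: [-180.0, 0.0, 70.8]
force: [0.4, -0.0, -3.6]
gripper_width: 50.0
gripper_force: 40.0
[503.27357763 199.73220259 339.96327732] [0.02904082 0.19044096 0.02587854] [1.79994548e+02 3.44198805e-03 7.08723863e+01] [-0.31064568 -0.05078032 -3.60231184]
tool units [np.float64(0.1996102006891348), np.float64(-0.08240924017224775)]
[[415.78257105 184.1715124 ]
 [425.40754829 119.60549152]
 [417.00399646 163.62142486]]
```

View pics/over.png

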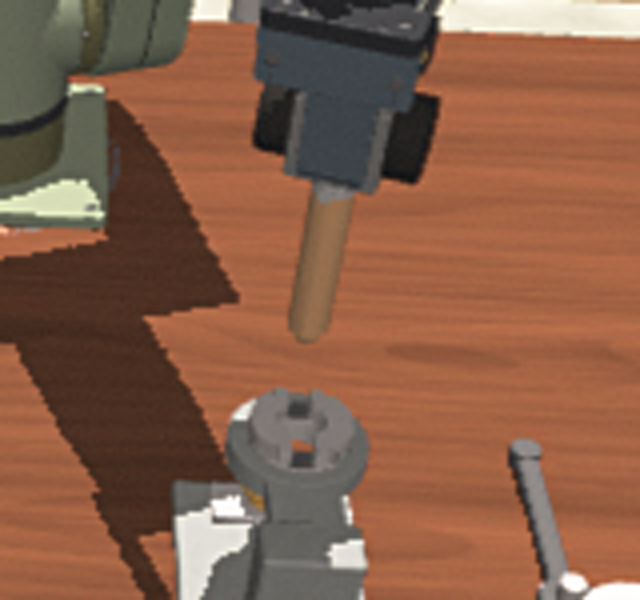

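The tip is seen at crop (307,337), where I predicted (308,334). The ring looks about 8 crop px lower than predicted, so I'll check with an overlay before lowering.

```bash
python3 - <<'E'
from h import *
out=[]
def pj(n,P):
    m=env.camera_model(n) if n!="w" else np.load("w1.npy",allow_pickle=True).item();M=np.array(m["camera_from_world"])
    q=np.array(P,float)@M[:3,:3].T+M[:3,3];return np.c_[m["cx"]-m["fx"]*q[:,0]/q[:,2],m["cy"]+m["fy"]*q[:,1]/q[:,2]]
a=np.linspace(0,2*np.pi,120)
for n,f,x0,y0 in [("scene","scene0",395,165),("top","top0",218,186)]:
    im=cv2.imread(f"pics/{f}.png")[y0:y0+45,x0:x0+45];im=cv2.resize(im,None,fx=8.8,fy=8.8,interpolation=cv2.INTER_CUBIC)
    for r,z,c in [(31,150,(0,0,255)),(15,150,(0,0,255)),(43,136,(255,0,0))]:
        P=np.c_[502.9+r*np.cos(a),206.2+r*np.sin(a),np.full(120,z)]
        for u in (pj(n,P)-[x0,y0]+.5)*8.8: cv2.circle(im,tuple(int(v) for v in u),1,c,-1)
    out.append(im)
cv2.imwrite("pics/ov.png",np.hstack(out))
E
```

```text
(no output)
```

View pics/ov.png

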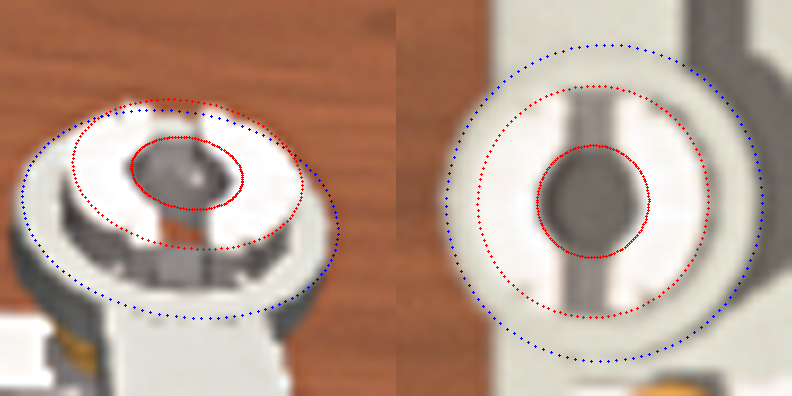

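The overlay matches in both views to within 1–2 mm, so I'll use a ring centre of (502.9, 205.3) and lower in stages.

```bash
python3 -m jog '{"jaw":[45,45,45,45,45,45,45,45,45,45],"slide":[[0.19,-0.07,0],[0,0,0.4],[0,0,0.5],[0,0,0.5],[0,0,0.4],[0,0,0.2],[0,0,0.2],[0,0,0.2],[0,0,0.2],[0,0,0]],"spin":[0,0,0,0,0,0,0,0,0,0]}'
python3 -m jog '{"jaw":[45,45,45,45,45,45],"slide":[[0,0,0.2],[0,0,0.2],[0,0,0.2],[0,0,0.2],[0,0,0],[0,0,0]],"spin":[0,0,0,0,0,0]}'
```

```text
time_s: 11.7
ee_pos: [502.7, 206.2, 261.1]
ee_rot: [-179.9, 0.1, 70.9]
force: [0.7, 0.2, -3.2]
gripper_width: 49.9
gripper_force: 40.0
time_s: 12.3
ee_pos: [503.0, 206.4, 237.8]
ee_rot: [-180.0, 0.0, 70.9]
force: [-0.0, -0.0, -3.6]
gripper_width: 49.7
gripper_force: 40.0
```

```bash
python3 -m jog '{"jaw":[45,45,45,45,45,45,45,45],"slide":[[0,0,0.3],[0,0,0.4],[0,0,0.4],[0,0,0.4],[0,0,0.3],[0,0,0.2],[0,0,0.1],[0,0,0]],"spin":[0,0,0,0,0,0,0,0]}'
python3 -m jog '{"jaw":[45,45,45,45],"slide":[[0,0,0.05],[0,0,0.05],[0,0,0],[0,0,0]],"spin":[0,0,0,0]}'
```

```text
time_s: 13.1
ee_pos: [503.0, 206.3, 174.6]
ee_rot: [-180.0, 0.0, 70.9]
force: [-0.1, -0.1, -3.2]
gripper_width: 49.4
gripper_force: 40.0
time_s: 13.5
ee_pos: [503.1, 206.4, 172.1]
ee_rot: [180.0, -0.0, 70.9]
force: [0.6, -0.2, -3.9]
gripper_width: 49.5
gripper_force: 40.0
```

```bash
python3 -m jog '{"jaw":[45,45,45,45,45],"slide":[[0,0,0.05],[0,0,0.05],[0,0,0.03],[0,0,0],[0,0,0]],"spin":[0,0,0,0,0]}'
python3 -m jog '{"jaw":[45,45,45],"slide":[[0,0,0.03],[0,0,0],[0,0,0]],"spin":[0,0,0]}'
python3 -m jog '{"jaw":[45,45,45],"slide":[[0,0,0.03],[0,0,0],[0,0,0]],"spin":[0,0,0]}'
```

```text
time_s: 14.0
ee_pos: [503.1, 206.4, 168.0]
ee_rot: [180.0, 0.0, 70.9]
force: [-0.1, -0.6, -3.2]
gripper_width: 50.1
gripper_force: 40.0
time_s: 14.3
ee_pos: [503.1, 206.3, 167.1]
ee_rot: [-180.0, 0.0, 70.9]
force: [-0.4, 0.1, -3.4]
gripper_width: 49.8
gripper_force: 40.0
time_s: 14.6
ee_pos: [503.0, 206.3, 166.2]
ee_rot: [-180.0, 0.0, 70.9]
force: [0.1, -0.4, -3.4]
gripper_width: 50.1
gripper_force: 40.0
```

```bash
python3 -m jog '{"jaw":[45,45,45],"slide":[[0,0,0.02],[0,0,0],[0,0,0]],"spin":[0,0,0]}'
python3 -m jog '{"jaw":[45,45,45],"slide":[[0,0,0.02],[0,0,0],[0,0,0]],"spin":[0,0,0]}'
```

```text
time_s: 14.9
ee_pos: [503.1, 206.4, 165.9]
ee_rot: [180.0, -0.0, 70.9]
force: [-0.5, 0.2, -1.6]
gripper_width: 50.0
gripper_force: 40.0
time_s: 15.2
ee_pos: [503.2, 206.4, 165.7]
ee_rot: [180.0, -0.0, 70.9]
force: [-1.6, -0.7, 3.6]
gripper_width: 49.7
gripper_force: 40.0
```

The pin touched at TCP 165.9, about the expected height, with roughly 7 N of load. Now turning towards the slots.

```bash
python3 -m jog '{"jaw":[45,45,45,45,45],"slide":[[0,0,0],[0,0,0],[0,0,0],[0,0,0],[0,0,0]],"spin":[-0.3,-0.3,-0.3,-0.3,0]}'
python3 -m jog '{"jaw":[45,45,45,45],"slide":[[0,0,0],[0,0,0],[0,0,0],[0,0,0]],"spin":[-0.3,-0.3,-0.3,0]}'
```

```text
time_s: 15.7
ee_pos: [502.8, 206.3, 164.2]
ee_rot: [-180.0, 0.0, 80.5]
force: [0.5, 0.0, -3.4]
gripper_width: 49.7
gripper_force: 40.0
time_s: 16.1
ee_pos: [502.9, 206.3, 164.4]
ee_rot: [-180.0, 0.0, 87.6]
force: [0.0, 0.2, -3.7]
gripper_width: 50.1
gripper_force: 40.0
```

Load is gone and the yaw is 87.6, lined up with the slots (-2.3°). Lowering gently.

```bash
python3 -m jog '{"jaw":[45,45,45,45,45],"slide":[[0,0,0.05],[0,0,0.05],[0,0,0],[0,0,0],[0,0,0]],"spin":[0,0,0,0,0]}'
python3 -m jog '{"jaw":[45,45,45,45,45],"slide":[[0,0,0.05],[0,0,0.03],[0,0,0],[0,0,0],[0,0,0]],"spin":[0,0,0,0,0]}'
```

```text
time_s: 16.6
ee_pos: [503.1, 206.4, 162.1]
ee_rot: [180.0, 0.0, 87.7]
force: [1.1, 1.0, -3.9]
gripper_width: 50.1
gripper_force: 40.0
time_s: 17.1
ee_pos: [503.1, 206.3, 159.6]
ee_rot: [180.0, 0.0, 87.7]
force: [1.1, -0.1, -3.2]
gripper_width: 49.7
gripper_force: 40.0
```

```bash
python3 -m jog '{"jaw":[45,45,45,45],"slide":[[0,0,0.05],[0,0,0.02],[0,0,0],[0,0,0]],"spin":[0,0,0,0]}'
python3 -m jog '{"jaw":[45,45,45],"slide":[[0,0,0.02],[0,0,0],[0,0,0]],"spin":[0,0,0]}'
python3 -m jog '{"jaw":[45,45,45],"slide":[[0,0,0.02],[0,0,0],[0,0,0]],"spin":[0,0,0]}'
```

```text
time_s: 17.5
ee_pos: [503.0, 206.3, 157.5]
ee_rot: [-180.0, 0.0, 87.7]
force: [-0.1, 0.2, -3.9]
gripper_width: 49.7
gripper_force: 40.0
time_s: 17.8
ee_pos: [503.1, 206.4, 157.0]
ee_rot: [180.0, -0.0, 87.7]
force: [0.6, -0.6, -2.1]
gripper_width: 49.6
gripper_force: 40.0
time_s: 18.1
ee_pos: [503.1, 206.4, 157.0]
ee_rot: [180.0, -0.0, 87.7]
force: [-1.4, 0.5, 4.0]
gripper_width: 49.7
gripper_force: 40.0
```

The head stopped at 157.0, 9 mm below the pin contact height, so it is home. Releasing.

```bash
python3 -m jog '{"jaw":[50,54,60,70,80,91,91,91,91,91],"slide":[[0,0,0],[0,0,0],[0,0,0],[0,0,0],[0,0,0],[0,0,0],[0,0,0],[0,0,0],[0,0,0],[0,0,0]],"spin":[0,0,0,0,0,0,0,0,0,0]}' 10
python3 -m jog '{"jaw":[91,91,91,91,91,91,91,91,91,91],"slide":[[0,0,-0.2],[0,0,-0.4],[0,0,-0.6],[0,0,-0.7],[0,0,-0.7],[0,0,-0.7],[-0.9,0,-0.5],[-0.9,0,0],[-0.9,0,0],[-0.9,0,0]],"spin":[0,0,0,0,0,0,0,0,0,0]}'
python3 - <<'E'
from h import *
t=env.grab_frame("top")[172:242,202:282,::-1];s=env.grab_frame("scene")[140:220,370:450,::-1]
cv2.imwrite("pics/fin.png",np.hstack([cv2.resize(a,(400,400),interpolation=cv2.INTER_CUBIC) for a in (t,s)]))
E
```

```text
time_s: 19.1
ee_pos: [503.1, 206.3, 156.3]
ee_rot: [180.0, 0.0, 87.7]
force: [-0.4, 0.1, -0.2]
gripper_width: 90.9
gripper_force: 0.0
time_s: 20.1
ee_pos: [498.8, 97.5, 271.8]
ee_rot: [179.9, -0.0, 87.7]
force: [0.2, -0.4, -0.1]
gripper_width: 90.6
gripper_force: 0.0
```

View pics/fin.png

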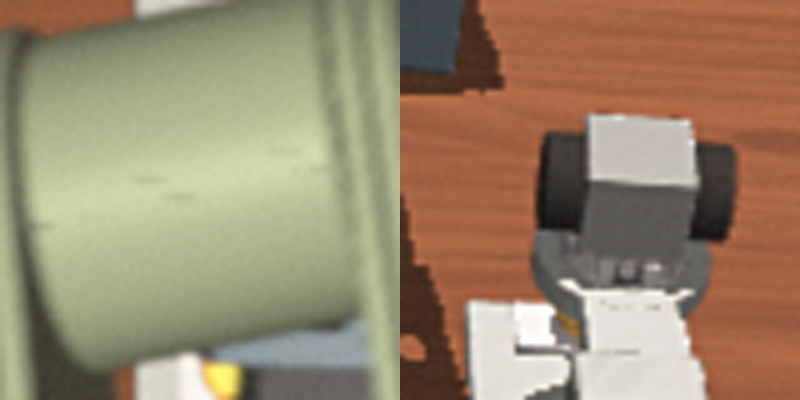

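The scene crop at (640,180) shows the mallet upright, with its head flush on the ring and the pin end in the near slot at (628,270). The gripper is clear. In the top view the arm hides the stand.

```bash
python3 -c "
from workcell import env
print(env.job_done())"
```

```text
the job is handed in; nothing more can be done
None
```

The largest mallet is seated in the slotted ring, pin in the slots and head flush and upright, released and handed in at about 20 s; I saw no contact with the other items but took no final picture of the whole counter.

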